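# Load the tube rack and start the run on the touch-free panel

### The arm

A 6-joint arm with a two-finger parallel gripper is mounted at the origin on the work surface. World frame = base frame: x ahead of the robot, y to its left, z up, the work surface at z = 0. Lengths are in m, angles in degrees, forces in N, time in s.
With the tool pointing down it reaches from about 0.275 to 0.725 m from the base axis. Payload 5.6 kg.
Tool frame: the origin (TCP) lies between the finger pads, 19 mm behind the fingertips; this is the grasp point; z points along the fingers, y is the line along which they close (so a half turn about z gives the same grasp; the last joint's range is limited). The gripper opens to 85 mm and grips with 20 to 120 N. Pads are 22 mm wide; open, the fingers measure 114 mm over their backs; the gripper's body (76 mm by 85 mm) begins 54 mm behind the grasp point. The pads swing forward as they close: fully open they stand 13 mm farther back than shut.
Start: joints at [93.025, 14.616, 6.199, 0, -81.583, -16.306], TCP at [0.126, 0.535, 0.25] pointing down, gripper open.
Joint ranges: [-168.99, 168.99], [-69.2, 112.95], [-62.41, 85.93], [-164.36, 98.24], [-168.68, -3.75], [-174.98, 174.98]. Speed limits (degrees/s): [147.25, 147.25, 180, 180, 180, 180].

### API

Orientations are given as [roll, pitch, yaw] about the fixed x, y, z axes, in that order (R = Rz(yaw) Ry(pitch) Rx(roll)).
In Python, from bench import ctrl gives the robot as it stands.
- The arm moves only by the tool arm_command, never from a script. Its argument "targets" is a list of rows, each a list of 3 entries, a list of its own where there are three numbers: the opening, from 0 (shut) to 1 (fully open), then the shift along the tool's x, y, z in mm, then the turn, a rotation vector about the tool's x, y, z in degrees. In form: [[fingers, [dx, dy, dz], [wx, wy, wz]], ...]. A call has 1 to 12 rows; each row shifts and turns the commanded pose from where the row before left it, along the tool's axes as they then stand; what a row does not reach is not made up. A row lasts 1/12 s, in which the tool goes at most 41.7 mm and 7.16 degrees, less where a joint would pass 70% of its speed; a pose out of reach is approached as far as the arm can. A call is refused whole if a number of a shift passes 41.7 or a number of a turn 7.16, either way. A call with a gripper value outside its range is refused whole. The fingers move at their own pace and stop on an object; the grip force is fixed at half the most. Time passes only in rows, so rows that do not move let the fingers close. It gives the time, the measured TCP pose, the force, the opening and the grip force at its end, in the units of the state.
- ctrl.sense(): the state, without advancing time (a new reading comes with each control period).
- ctrl.read_camera(name): name is "side" or "top"; returns (picture, depth): 400x640x3 uint8, blue, green, red; 400x640 float32, m along the optical axis (not along the pixel's ray), 0 where there is no reading.
- ctrl.camera_info(name): a dict with "fx", "fy", "cx", "cy" (pixels), "distortion" ([k1, k2, p1, p2, k3] as OpenCV has them; the pictures are not rectified), "cam_to_world" (4x4, takes a point from camera to world coordinates). Camera axes: x right, y down, z forward; pixel columns grow to the right and rows downward; lengths in m; the calibration is good to about 2 mm. A picture is of the moment at which its call begins. camera_info takes no time and is no camera call.
- ctrl.close_job(): hands the job in; it is judged then, once.
The state is a dict: "clock": time; "joint_positions": joint angles; "qd": joint speeds; "joint_efforts": joint torques, N m; "eef_pos": TCP position; "tool_rot": TCP orientation; "wrist_force": force on the tool from outside, world axes, zero at the start; "ft_torque": the same for the moment, N m; "opening": finger opening in m; "grasp_force": force on a finger pad.
Only numpy, scipy, OpenCV 4.12 (cv2) and the standard library are available. Lean on these libraries where they do the work, as an engineer would, in place of code of your own. Each camera call takes 0.05 s, during which the arm holds its last target. There are 200 camera calls.

### The job

With your fingertips, push the tube rack along the lane of the loading dock until it is fully home against the back stop; do not pick it up. Then start the run: point at the round window of the touch-free panel, fingertips just above its middle (a finger's breadth or two) for at least two seconds without touching the panel, and draw the hand well clear again. Do not point closely at the square or the long window, and leave everything else where it stands.

Things in the scene. Friction and masses are not known exactly. Their poses are not given: they have to be found in the camera images.
- dock: Loading dock, fixed, yawed up to 0.18 rad. Origin: bench level, foot of the back stop, mid-lane; x is the push direction, z up. Lane: x -0.23 to 0, floor 6 mm above the bench, between guide rails 46 mm apart, 8 mm thick, tops 18 mm above the bench. The back stop is the front face (x = 0) of a white housing, x 0 to 0.12, 150 mm wide, 75 mm tall.
- rack: White tube rack loose in the lane, 40 to 85 mm short of home: 110 mm long (its x, along the lane), 40 wide, body 50 high with flat upright ends; five capped tubes in a row, 19 mm from each end, cap tops 85 mm above its underside. 0.18 to 0.37 kg, slides freely. Origin: centre of its underside, 6 mm above the bench; home is origin at x = -0.055 in the dock's frame.
- panel: Touch-free panel: fixed white box, 100 mm (its x) by 220 mm (its y), 40 mm high, left or right of the dock. Origin: centre of its underside; z up. Three flat black windows in a row along its y at -0.07, 0 and 0.07, in any order. A window answers to the tool point (TCP, between the fingers).
- round_window: The start window: a black disc 36 mm across. Its origin is the centre of its underside, at the panel's top (40 mm above the bench); it is 4 mm thick, so its top is 44 mm above the bench. z is up.
- square_window: Square black window, 34 x 34 mm (stop). Its origin is the centre of its underside, at the panel's top (40 mm above the bench); it is 4 mm thick, so its top is 44 mm above the bench. z is up.
- long_window: Long narrow black window, 54 mm (its x) by 14 mm (rinse). Its origin is the centre of its underside, at the panel's top (40 mm above the bench); it is 4 mm thick, so its top is 44 mm above the bench. z is up.
- mixer: Roller mixer, fixed, on the other side of the dock from the panel: 130 mm (its x) by 220 mm (its y), 67 mm high with the tubes that lie on it. Origin: centre of its underside.
- jar: Bystander, loose: small white-capped jar, 28 mm across, 45 mm tall, standing beside the lane. Origin: centre of its underside.
- bottle: Bystander, loose: capped bottle, 60 mm across, 150 mm tall. Origin: centre of its underside.
- beaker: Bystander, loose: open beaker, 70 mm across, 85 mm tall. Origin: centre of its underside.
- pen: Bystander, loose: marker pen lying on the bench near the panel, 140 mm long along its x, 15 mm thick. Origin: centre of its underside.
- spare_rack: Bystander, loose: a rack of the same make as 'rack', standing on the open bench, not in the lane; leave it alone. Origin: centre of its underside.
Things that resemble listed ones, but are neither listed nor needed, are in the scene too. Leave any yellow look-alike of the panel alone.

How it is judged:
By the outcome, as a careful person would: the job done as asked, in the order asked, and still so for the second after the job is handed in, with the robot touching nothing.
It also fails if it takes over 45 s, if anything falls off the work surface, if the arm or the gripper's body presses on something with over 40 N, if the wrist force passes 120 N, or if a joint passes its speed limit or range.

## Working session

There is one attempt and no reset: what is moved stays moved. The work goes in short steps, Python scripts to look and compute and a tool call to move; the robot and the scene stay as the last step left them, time stands still between calls to the robot, and variables do not carry over. Pictures are saved under pics/ and viewed, at most 10 in all, crops included, and the job is handed in when it is done.

Besides the shell and the picture viewer there is one more tool, called after ">>>" as a command line: name --argument value ..., lists and objects as JSON in quotes. arm_command: Moves the arm, as the interface text tells. Its arguments: {"type":"object","properties":{"targets":{"type":"array"}},"required":["targets"]}

```bash
mkdir -p pics; ls
python3 - <<'E'
from bench import ctrl
import cv2,numpy as np
for n in("top","side"):
    p,d=ctrl.read_camera(n); cv2.imwrite(f"pics/{n}0.png",p); np.save(f"{n}.npy",d)
    i=ctrl.camera_info(n); print(n,i,(d>0).mean())
s=ctrl.sense(); print(s)
E
```

```text
pics
top {'fx': 461.4027445995496, 'fy': 461.4027445995496, 'cx': 324.1121641021149, 'cy': 201.7123177910096, 'distortion': array([-0.00095143,  0.        ,  0.        ,  0.        ,  0.        ]), 'cam_to_world': array([[ 2.41453939e-02, -9.92584740e-01,  1.19132421e-01,
         3.03874067e-01],
       [-9.99705877e-01, -2.37024974e-02,  5.13340495e-03,
        -1.07026649e-03],
       [-2.27160353e-03, -1.19221329e-01, -9.92865104e-01,
         1.28082200e+00],
       [ 0.00000000e+00,  0.00000000e+00,  0.00000000e+00,
         1.00000000e+00]])} 0.9958515625
side {'fx': 453.30965887450543, 'fy': 453.30965887450543, 'cx': 324.7421099416806, 'cy': 202.48088857995103, 'distortion': array([-0.03054258,  0.        ,  0.        ,  0.        ,  0.        ]), 'cam_to_world': array([[-0.85514793, -0.38924813,  0.3423564 ,  0.07630976],
       [-0.51833008,  0.63252382, -0.57554109,  0.62605674],
       [ 0.00747971, -0.66962639, -0.74266045,  0.86652261],
       [ 0.        ,  0.        ,  0.        ,  1.        ]])} 0.99598046875
{'clock': 0.1, 'joint_positions': array([ 9.30249149e+01,  1.46507518e+01,  6.14059192e+00, -2.12053556e-02,
       -8.15824960e+01, -1.63069114e+01]), 'qd': array([-0.01369395, -0.03441723,  0.1640869 ,  0.00179319,  0.0357628 ,
        0.02205809]), 'joint_efforts': array([-2.02514660e-03, -3.87602735e+01,  2.38474774e+01,  5.37776917e+00,
       -3.76848708e-03,  1.62659326e-06]), 'eef_pos': array([0.12622187, 0.53492814, 0.24920136]), 'tool_rot': array([ 1.79905182e+02, -5.88809425e-03, -1.32851127e+01]), 'wrist_force': array([ 0.01425992, -0.16224899, -0.62931808]), 'ft_torque': array([-0.00834752, -0.04055562, -0.0463176 ]), 'grasp_force': 0.0, 'opening': 0.08502260533176559}
```

View pics/top0.png

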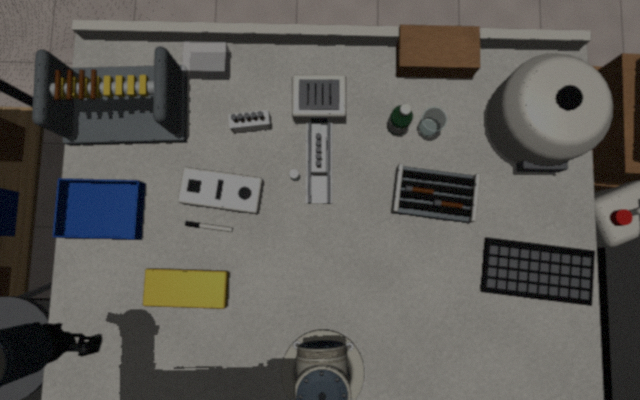

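View pics/side0.png

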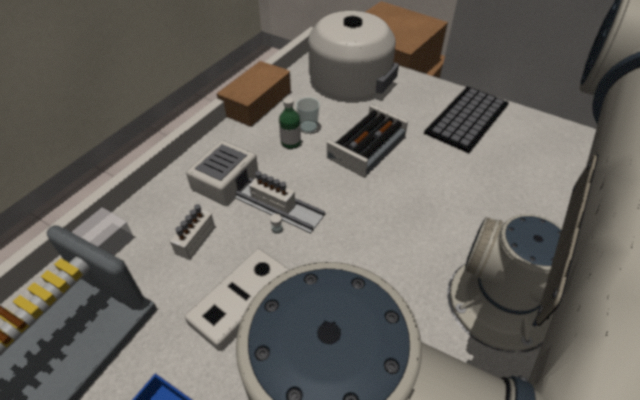

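The top view shows the dock housing at (319,97), with the lane running down to row 203 and the rack at rows 123–173. The jar is at (294,174). The panel is at (221,190), with the round window at (245,193), the long one at (219,189) and the square one at (194,186). The side view shows the same layout: rack (272,190), jar (277,223), round window (262,269).

```bash
cat > h.py <<'E'
import cv2,numpy as np
from bench import ctrl
def ray(n,uv):
    i=ctrl.camera_info(n);K=np.array([[i['fx'],0,i['cx']],[0,i['fy'],i['cy']],[0,0,1]])
    q=cv2.undistortPoints(np.float64(uv).reshape(-1,1,2),K,i['distortion'])[:,0]
    T=i['cam_to_world'];d=np.c_[q,np.ones(len(q))]@T[:3,:3].T
    return T[:3,3],d
def onz(n,uv,z):
    o,d=ray(n,uv);return o+d*((z-o[2])/d[:,2])[:,None]
def dep(n,uv,D):
    o,d=ray(n,uv);uv=np.int32(np.round(uv)).reshape(-1,2);return o+d*D[uv[:,1],uv[:,0]][:,None]
def tri(a,b):
    A=np.zeros((3,3));r=np.zeros(3)
    for n,uv in(("top",a),("side",b)):
        o,d=ray(n,[uv]);d=d[0]/np.linalg.norm(d[0]);P=np.eye(3)-np.outer(d,d);A+=P;r+=P@o
    return np.linalg.solve(A,r)
def blobs(img,box,thr,amin=15):
    x0,y0,x1,y1=box;g=cv2.cvtColor(img[y0:y1,x0:x1],cv2.COLOR_BGR2GRAY)
    n,l,st,c=cv2.connectedComponentsWithStats(np.uint8(g<thr))
    return [(c[k]+[x0,y0],st[k]) for k in range(1,n) if st[k,4]>=amin]
E
python3 - <<'E'
from h import *
T=cv2.imread("pics/top0.png");S=cv2.imread("pics/side0.png")
t=[c for c,s in blobs(T,(184,174,258,208),60)];s=[c for c,_ in blobs(S,(195,255,275,325),60)]
print(np.round(t,1),np.round(s,1))
t.sort(key=lambda c:-c[0]);s.sort(key=lambda c:c[1])
for a,b in zip(t,s):print(tri(a,b).round(4),onz("top",[a],.044).round(4),onz("side",[b],.044).round(4))
cv2.imwrite("pics/a.png",cv2.resize(T[70:215,280:360],None,fx=4,fy=4,interpolation=2))
cv2.imwrite("pics/b.png",cv2.resize(S[135:240,180:335],None,fx=5,fy=5,interpolation=2))
D=np.load("top.npy")
for col in (308,313,319,325): print(col,[(r,*(1000*dep("top",[(col,r)],D)[0]).round().astype(int)) for r in range(106,208,4)])
E
```

```text
[[193.7 185.6]
 [219.  189.3]
 [244.4 192.8]] [[261.6 268.7]
 [238.7 290.9]
 [268.  304.1]
 [213.6 314.6]]
[0.4726 0.2227 0.0408] [[0.4714 0.2217 0.044 ]] [[0.4718 0.2245 0.044 ]]
[0.4806 0.2921 0.0404] [[0.4794 0.2909 0.044 ]] [[0.4796 0.2939 0.044 ]]
[0.4335 0.3233 0.1042] [[0.488  0.3601 0.044 ]] [[0.4096 0.2871 0.044 ]]
308 [(106, np.int64(708), np.int64(55), np.int64(74)), (110, np.int64(699), np.int64(55), np.int64(69)), (114, np.int64(687), np.int64(55), np.int64(70)), (118, np.int64(684), np.int64(55), np.int64(44)), (122, np.int64(686), np.int64(57), np.int64(-2)), (126, np.int64(672), np.int64(56), np.int64(6)), (130, np.int64(661), np.int64(56), np.int64(5)), (134, np.int64(648), np.int64(56), np.int64(9)), (138, np.int64(637), np.int64(55), np.int64(6)), (142, np.int64(625), np.int64(55), np.int64(7)), (146, np.int64(612), np.int64(54), np.int64(16)), (150, np.int64(599), np.int64(54), np.int64(21)), (154, np.int64(589), np.int64(54), np.int64(17)), (158, np.int64(578), np.int64(54), np.int64(12)), (162, np.int64(566), np.int64(53), np.int64(18)), (166, np.int64(555), np.
[... 3687 characters left out ...]
t64(6), np.int64(58)), (154, np.int64(581), np.int64(6), np.int64(58)), (158, np.int64(569), np.int64(6), np.int64(60)), (162, np.int64(559), np.int64(5), np.int64(55)), (166, np.int64(548), np.int64(5), np.int64(56)), (170, np.int64(537), np.int64(5), np.int64(55)), (174, np.int64(534), np.int64(5), np.int64(15)), (178, np.int64(524), np.int64(5), np.int64(7)), (182, np.int64(513), np.int64(4), np.int64(5)), (186, np.int64(501), np.int64(4), np.int64(4)), (190, np.int64(489), np.int64(4), np.int64(8)), (194, np.int64(479), np.int64(4), np.int64(6)), (198, np.int64(467), np.int64(3), np.int64(8)), (202, np.int64(456), np.int64(3), np.int64(5)), (206, np.int64(445), np.int64(3), np.int64(3))]
```

View pics/a.png

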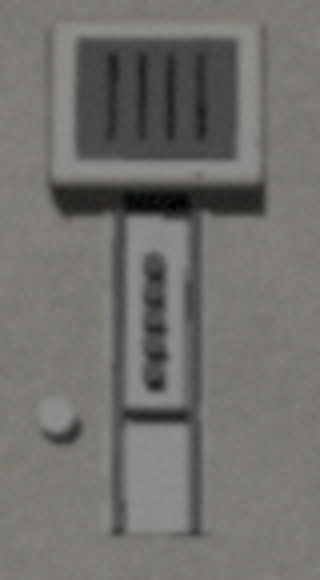

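View pics/b.png

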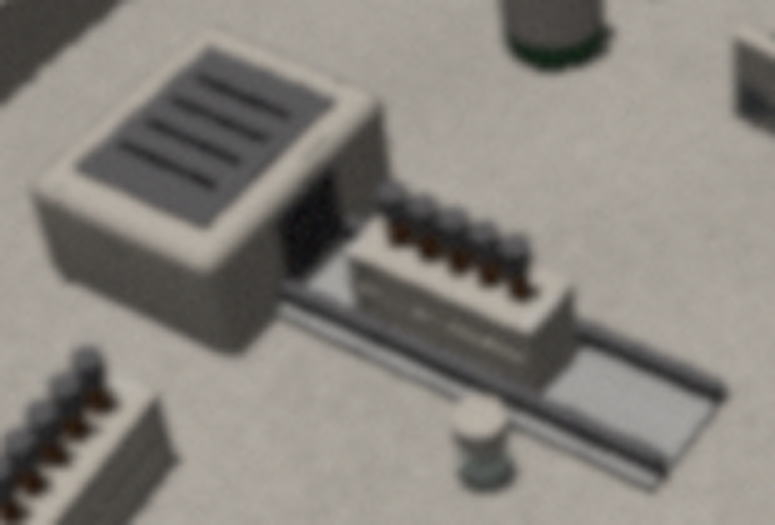

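The crops show the rack in the lane with its near end at top-view row ≈172 and its tube row at column ≈319. There is a free lane gap at rows 122–133 up to the housing. The dark rails are at columns ≈309 and 328. The dark recess in the stop is at (319,120).

Run:
```python
from h import *
T=cv2.imread("pics/top0.png");g=cv2.cvtColor(T,6).astype(float);D=np.load("top.npy")
for c0 in(309,328.5):
    P=[]
    for r in list(range(128,201)):
        x=np.arange(int(c0-5),int(c0+6));v=g[r,x];w=np.clip(np.median(v)-v,0,None)
        if w.sum()>10:P.append(((w*x).sum()/w.sum(),r))
    for lo,hi in((128,201),(174,201)):
        Q=np.array([p for p in P if lo<=p[1]<hi]);X=onz("top",Q,.018);k=np.polyfit(X[:,0],X[:,1],1);res=X[:,1]-np.polyval(k,X[:,0]);print(c0,k,res.std(),np.polyval(k,[.45,.68]))
# depth clouds
u,v=np.meshgrid(np.arange(300,340),np.arange(100,210));uv=np.c_[u.ravel(),v.ravel()]
X=dep("top",uv,D)
m=(X[:,2]>.044)&(X[:,2]<.065)&(X[:,0]<.66)&(abs(X[:,1]-.022)<.04)
r=cv2.minAreaRect(np.float32(X[m][:,:2]*1000));print("rack",r,X[m,2].mean())
m=(X[:,2]>.06)&(X[:,0]>.665);k=[];
for c in range(302,338,4):
    n=m&(abs(uv[:,0]-c)<2); k.append((X[n,1].mean().round(3),X[n,0].min().round(4)))
print("housing front",k)
m=(X[:,2]>.02)&(X[:,2]<.06)&(X[:,0]>.67)&(X[:,0]<.7);print("front face x",np.median(X[m,0]),X[m,0].std())
# side depth
S=np.load("side.npy");u,v=np.meshgrid(np.arange(180,340),np.arange(130,245));uv=np.c_[u.ravel(),v.ravel()];X=dep("side",uv,S)
m=(X[:,2]>.025)&(X[:,2]<.065)&(X[:,0]>.67)&(X[:,0]<.70)&(abs(X[:,1]-.03)<.06);print("side: front x",np.median(X[m,0]),m.sum())
m=(X[:,2]>.046)&(X[:,2]<.062)&(X[:,0]<.665)&(X[:,0]>.5)&(abs(X[:,1]-.022)<.035);print("side rack",cv2.minAreaRect(np.float32(X[m][:,:2]*1000)),X[m,2].mean(),X[m,0].min(),X[m,0].max())
# windows, third
print(tri((193.7,185.6),(213.6,314.6)).round(4))
print("jar",dep("top",[(294,174)],D))
print("edge pix", g[162:180,319].astype(int), g[112:136,313].astype(int), g[112:136,326].astype(int))
print(onz("top",[(319,172)],.056),onz("top",[(319,117)],.075))
```

```text
309 [0.02613028 0.03455943] 0.0019211314629617427 [0.04631805 0.05232802]
309 [-0.00948732  0.05234857] 0.002136016852463849 [0.04807928 0.0458972 ]
328.5 [ 0.0257538  -0.01749875] 0.002229599619968984 [-5.90953666e-03  1.38372842e-05]
328.5 [ 0.08135505 -0.0454327 ] 0.0023361629916087015 [-0.00882293  0.00988873]
rack ((587.4757690429688, 23.846437454223633), (110.41983032226562, 35.44699478149414), 1.411599040031433) 0.05549765814346448
housing front [(np.float64(0.071), np.float64(0.683)), (np.float64(0.06), np.float64(0.6836)), (np.float64(0.05), np.float64(0.6811)), (np.float64(0.039), np.float64(0.6817)), (np.float64(0.028), np.float64(0.6818)), (np.float64(0.017), np.float64(0.6817)), (np.float64(0.006), np.float64(0.6825)), (np.float64(-0.005), np.float64(0.6849)), (np.float64(-0.015), np.float64(0.6853))]
front face x 0.6829907127628576 0.0017078458723167101
side: front x 0.6840929130956552 395
side rack ((588.145263671875, 26.64049530029297), (113.6270523071289, 44.114803314208984), 1.3311299085617065) 0.05595642859643246 0.5313839868802878 0.6448978158231304
[0.4892 0.3617 0.0403]
jar [[0.52585098 0.08888747 0.04603409]]
edge pix [ 80  80  68  45  42  73 117 136 135 115  77  48  42  71 120 137 138 138] [141 134 121  96  70  44  22  10  10  17  30  70 117 134 137 136 138 139
 136 141 139 138 139 139] [138 134 123  99  70  46  22  14  13  17  26  46  69 103 118 124 124 121
 122 122 123 124 124 128]
[[0.53112283 0.02098054 0.056     ]] [[0.677818   0.02446562 0.075     ]]
```

>>> arm_command --targets '[[0, [0, 0, 0], [0, 0, -7]], [0, [0, 0, 0], [0, 0, -7]], [0, [0, 0, 0], [0, 0, -0.8]], [0, [16, 24, 0], [0, 0, 0]], [0, [16, 24, 0], [0, 0, 0]], [0, [16, 24, 0], [0, 0, 0]], [0, [16, 24, 0], [0, 0, 0]], [0, [16, 24, 0], [0, 0, 0]], [0, [16, 24, 0], [0, 0, 0]], [0, [16, 24, 0], [0, 0, 0]], [0, [16, 24, 0], [0, 0, 0]], [0, [16, 24, 0], [0, 0, 0]]]'

```text
clock: 1.1
eef_pos: [0.2764, 0.3218, 0.2499]
tool_rot: [180.0, 0.0, 1.3]
wrist_force: [-0.7, 0.6, 0.1]
opening: 0.0001
grasp_force: 0.0
```

>>> arm_command --targets '[[0, [16, 24, 0], [0, 0, 0]], [0, [16, 24, 0], [0, 0, 0]], [0, [16, 24, 0], [0, 0, 0]], [0, [16, 24, 0], [0, 0, 0]], [0, [16, 24, 0], [0, 0, 0]], [0, [16, 24, 0], [0, 0, 0]], [0, [16, 24, 0], [0, 0, 0]], [0, [16, 24, 0], [0, 0, 0]], [0, [16, 24, 0], [0, 0, 0]], [0, [16, 24, 0], [0, 0, 0]], [0, [16, 24, 0], [0, 0, 0]], [0, [0, 0, 0], [0, 0, 0]]]'

```text
clock: 2.1
eef_pos: [0.4605, 0.0608, 0.2494]
tool_rot: [179.9, 0.1, 1.1]
wrist_force: [-0.3, 0.6, -0.4]
opening: 0.0001
grasp_force: 0.0
```

>>> arm_command --targets '[[0, [14, 20, 0], [0, 0, -0.3]], [0, [14, 20, 0], [0, 0, 0]], [0, [0, 0, 20], [0, 0, 0]], [0, [0, 0, 25], [0, 0, 0]], [0, [0, 0, 25], [0, 0, 0]], [0, [0, 0, 25], [0, 0, 0]], [0, [0, 0, 25], [0, 0, 0]], [0, [0, 0, 25], [0, 0, 0]], [0, [0, 0, 20], [0, 0, 0]], [0, [0, 0, 15], [0, 0, 0]], [0, [0, 0, 10], [0, 0, 0]], [0, [0, 0, 4], [0, 0, 0]]]'

```text
clock: 3.1
eef_pos: [0.4867, 0.0247, 0.0542]
tool_rot: [180.0, 0.2, 1.7]
wrist_force: [0.2, -0.2, 0.5]
opening: -0.0004
grasp_force: 0.0
```

Run:
```python
from h import *
S,_=ctrl.read_camera("side");T,_=ctrl.read_camera("top");s=ctrl.sense();print(s['eef_pos'],s['tool_rot'],s['wrist_force'],s['joint_positions'])
cv2.imwrite("pics/c.png",np.hstack([cv2.resize(S[130:250,190:340],None,fx=3,fy=3),cv2.resize(T[90:210,270:370],None,fx=3,fy=3)]))
```

```text
[0.48751586 0.02480054 0.0554184 ] [1.79969422e+02 9.57386793e-02 1.73042046e+00] [ 1.16905429 -0.2805308   1.08942915] [ 2.13489488e+01  1.66349414e+01 -2.16420107e+01 -4.25098006e-03
 -5.18234958e+01  7.03841276e+01]
```

View pics/c.png

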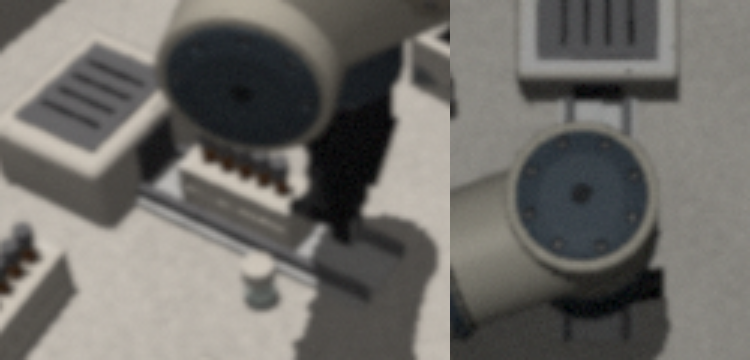

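The side view shows the shut fingers standing in the lane just behind the rack's near end (crop ≈(345,215)). They are clear of the rails, the caps and the jar.

>>> arm_command --targets '[[0, [4, 1, 0], [0, 0, 0]], [0, [6, 1, 0], [0, 0, 0]], [0, [6, 0, 0], [0, 0, 0]], [0, [6, 0, 0], [0, 0, 0]], [0, [5, 0, 0], [0, 0, 0]], [0, [5, 0, 0], [0, 0, 0]], [0, [5, 0, 0], [0, 0, 0]], [0, [5, 0, 0], [0, 0, 0]], [0, [5, 0, 0], [0, 0, 0]], [0, [5, 0, 0], [0, 0, 0]], [0, [4, 0, 0], [0, 0, 0]], [0, [4, 0, 0], [0, 0, 0]]]'

```text
clock: 4.2
eef_pos: [0.5485, 0.0247, 0.0558]
tool_rot: [-180.0, 0.0, 1.8]
wrist_force: [-1.0, 0.6, -0.6]
opening: 0.0003
grasp_force: 0.7
```

>>> arm_command --targets '[[0, [3, 0, 0], [0, 0, 0]], [0, [3, 0, 0], [0, 0, 0]], [0, [2, 0, 0], [0, 0, 0]], [0, [2, 0, 0], [0, 0, 0]]]'

```text
clock: 4.53
eef_pos: [0.5583, 0.025, 0.0559]
tool_rot: [-180.0, 0.0, 1.8]
wrist_force: [-1.2, 0.5, -0.7]
opening: 0.0001
grasp_force: 0.5
```

>>> arm_command --targets '[[0, [1.5, 0, 0], [0, 0, 0]], [0, [1.5, 0, 0], [0, 0, 0]], [0, [1, 0, 0], [0, 0, 0]]]'

```text
clock: 4.78
eef_pos: [0.5619, 0.0251, 0.0559]
tool_rot: [180.0, 0.0, 1.8]
wrist_force: [-4.2, 0.8, 3.8]
opening: -0.0
grasp_force: 2.5
```

>>> arm_command --targets '[[0, [1, 0, 0], [0, 0, 0]], [0, [1, 0, 0], [0, 0, 0]]]'

```text
clock: 4.95
eef_pos: [0.562, 0.0251, 0.056]
tool_rot: [180.0, 0.2, 1.8]
wrist_force: [-11.8, 1.3, 8.6]
opening: 0.0002
grasp_force: 5.8
```

>>> arm_command --targets '[[0, [1, 0, 0], [0, 0, 0]], [0, [0, 0, 0], [0, 0, 0]]]'

```text
clock: 5.12
eef_pos: [0.562, 0.025, 0.0558]
tool_rot: [180.0, 0.4, 1.8]
wrist_force: [-10.8, 1.7, 7.6]
opening: 0.0
grasp_force: 5.8
```

>>> arm_command --targets '[[0, [-3, 0, 0], [0, 0, 0]], [0, [-6, 0, 0], [0, 0, 0]], [0, [-10, 0, 0], [0, 0, 0]], [0, [-15, 0, 0], [0, 0, 0]], [0, [-20, 0, 0], [0, 0, 0]], [0, [-20, 0, -20], [0, 0, 0]], [0, [-15, 0, -30], [0, 0, 0]], [0, [-10, 0, -30], [0, 0, 0]], [0, [-10, 0, -30], [0, 0, 0]], [0, [-10, -10, -10], [0, 0, 0]], [0, [-5, -20, 0], [0, 0, 0]], [0, [0, -20, 0], [0, 0, 0]]]'

```text
clock: 6.12
eef_pos: [0.4396, 0.0718, 0.1778]
tool_rot: [-179.9, -0.3, 1.8]
wrist_force: [-0.1, -0.4, -1.5]
opening: -0.0001
grasp_force: 0.0
```

Run:
```python
from h import *
S,SD=ctrl.read_camera("side");T,D=ctrl.read_camera("top");s=ctrl.sense();print(s['eef_pos'],s['tool_rot'],s['wrist_force'])
cv2.imwrite("pics/d.png",np.hstack([cv2.resize(S[130:330,180:340],None,fx=3,fy=3),cv2.resize(T[70:270,260:350],None,fx=3,fy=3)]))
u,v=np.meshgrid(np.arange(300,340),np.arange(100,210));X=dep("top",np.c_[u.ravel(),v.ravel()],D)
m=(X[:,2]>.044)&(X[:,2]<.064)&(X[:,0]<.672)&(X[:,0]>.5)&(abs(X[:,1]-.022)<.03);print(X[m].min(0),cv2.minAreaRect(np.float32(X[m][:,:2]*1000)))
```

```text
[0.4399554  0.07313557 0.17682123] [-1.79909445e+02 -1.75123503e-01  1.93930617e+00] [ 0.03360501 -1.38459537 -0.53940221]
[0.57260176 0.00584964 0.04450634] ((622.6375122070312, 26.15675163269043), (99.45339965820312, 38.32625198364258), 1.3829916715621948)
```

View pics/d.png

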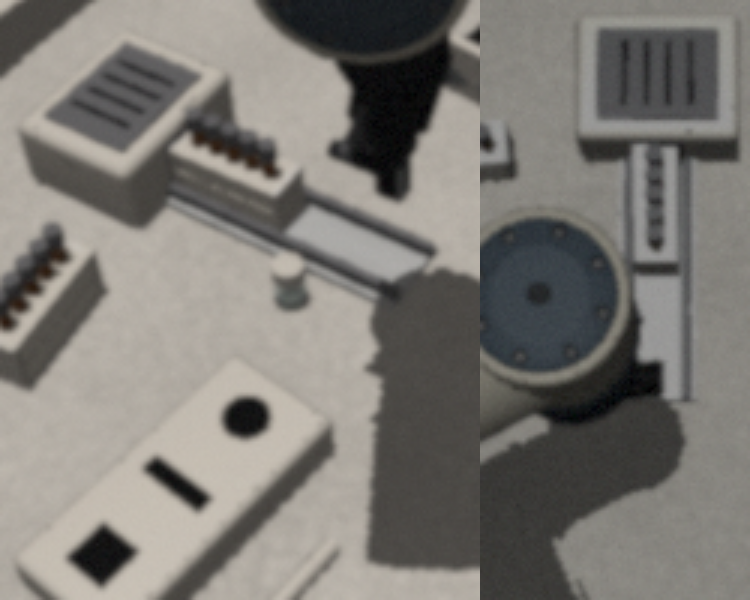

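The rack sits flush against the housing, its far end hidden under the stop's edge. The jar and spare rack are undisturbed. The panel's round window is in clear view at crop (245,417).

>>> arm_command --targets '[[0, [4, -15, 0], [0, 0, 0]], [0, [5, -20, 0], [0, 0, 0]], [0, [5, -20, 0], [0, 0, 0]], [0, [5, -20, 0], [0, 0, 0]], [0, [5, -20, 0], [0, 0, 0]], [0, [5, -20, 0], [0, 0, 0]], [0, [4, -16, 0], [0, 0, 0]], [0, [3, -12, 0], [0, 0, 0]], [0, [1, -4, 0], [0, 0, 0]], [0, [0, 0, 0], [0, 0, 0]], [0, [0, 0, 0], [0, 0, 0]]]'

```text
clock: 7.13
eef_pos: [0.4718, 0.2189, 0.1759]
tool_rot: [180.0, 0.0, 1.8]
wrist_force: [-0.2, -0.7, -0.9]
opening: 0.0001
grasp_force: 0.0
```

>>> arm_command --targets '[[0, [1, -4, 10], [0, 0, 0]], [0, [0, 0, 18], [0, 0, 0]], [0, [0, 0, 18], [0, 0, 0]], [0, [0, 0, 18], [0, 0, 0]], [0, [0, 0, 14], [0, 0, 0]], [0, [0, 0, 9], [0, 0, 0]], [0, [0, 0, 5], [0, 0, 0]], [0, [0, 0, 0], [0, 0, 0]]]'

```text
clock: 7.8
eef_pos: [0.4723, 0.2227, 0.083]
tool_rot: [179.9, 0.1, 1.8]
wrist_force: [0.2, -0.4, 0.4]
opening: -0.0001
grasp_force: 0.0
```

Run:
```python
from h import *
S,SD=ctrl.read_camera("side");s=ctrl.sense();print(s['clock'],s['eef_pos'],s['wrist_force'])
cv2.imwrite("pics/e.png",cv2.resize(S[200:340,190:340],None,fx=4,fy=4))
```

```text
7.85 [0.4728172  0.22313084 0.08390963] [0.56925403 0.32323089 0.64495838]
```

View pics/e.png

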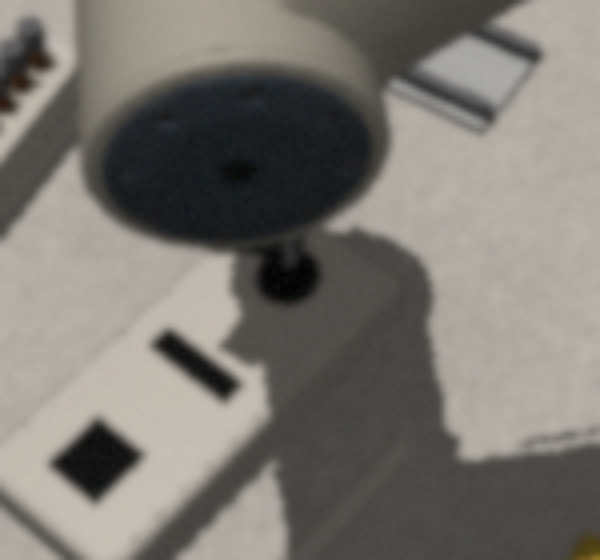

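The fingertips hover right over the round window (crop (288,270)), about 20 mm above it. I'll hold here for about 3 s.

>>> arm_command --targets '[[0, [0, 0, 1], [0, 0, 0]], [0, [0, 0, 0], [0, 0, 0]], [0, [0, 0, 0], [0, 0, 0]], [0, [0, 0, 0], [0, 0, 0]], [0, [0, 0, 0], [0, 0, 0]], [0, [0, 0, 0], [0, 0, 0]], [0, [0, 0, 0], [0, 0, 0]], [0, [0, 0, 0], [0, 0, 0]], [0, [0, 0, 0], [0, 0, 0]], [0, [0, 0, 0], [0, 0, 0]], [0, [0, 0, 0], [0, 0, 0]], [0, [0, 0, 0], [0, 0, 0]]]'

```text
clock: 8.85
eef_pos: [0.4728, 0.2234, 0.083]
tool_rot: [180.0, 0.0, 1.8]
wrist_force: [0.3, -0.3, 0.7]
opening: 0.0001
grasp_force: 0.0
```

>>> arm_command --targets '[[0, [0, 0, 0], [0, 0, 0]], [0, [0, 0, 0], [0, 0, 0]], [0, [0, 0, 0], [0, 0, 0]], [0, [0, 0, 0], [0, 0, 0]], [0, [0, 0, 0], [0, 0, 0]], [0, [0, 0, 0], [0, 0, 0]], [0, [0, 0, 0], [0, 0, 0]], [0, [0, 0, 0], [0, 0, 0]], [0, [0, 0, 0], [0, 0, 0]], [0, [0, 0, 0], [0, 0, 0]], [0, [0, 0, 0], [0, 0, 0]], [0, [0, 0, 0], [0, 0, 0]]]'

```text
clock: 9.85
eef_pos: [0.4728, 0.2234, 0.083]
tool_rot: [180.0, 0.0, 1.8]
wrist_force: [-0.1, -0.8, -0.0]
opening: 0.0002
grasp_force: 0.0
```

>>> arm_command --targets '[[0, [0, 0, 0], [0, 0, 0]], [0, [0, 0, 0], [0, 0, 0]], [0, [0, 0, 0], [0, 0, 0]], [0, [0, 0, 0], [0, 0, 0]], [0, [0, 0, 0], [0, 0, 0]], [0, [0, 0, 0], [0, 0, 0]], [0, [0, 0, 0], [0, 0, 0]], [0, [0, 0, 0], [0, 0, 0]], [0, [0, 0, 0], [0, 0, 0]], [0, [0, 0, 0], [0, 0, 0]], [0, [0, 0, 0], [0, 0, 0]], [0, [0, 0, 0], [0, 0, 0]]]'

```text
clock: 10.85
eef_pos: [0.4728, 0.2234, 0.083]
tool_rot: [180.0, 0.0, 1.8]
wrist_force: [-0.1, 0.0, 0.1]
opening: 0.0001
grasp_force: 0.0
```

>>> arm_command --targets '[[0, [0, 0, -10], [0, 0, 0]], [0, [0, 0, -20], [0, 0, 0]], [0, [0, 0, -25], [0, 0, 0]], [0, [0, 0, -25], [0, 0, 0]], [0, [0, 0, -25], [0, 0, 0]], [0, [0, 0, -25], [0, 0, 0]], [0, [-5, 0, -20], [0, 0, 0]], [0, [-20, 10, -15], [0, 0, 0]], [0, [-20, 10, -5], [0, 0, 0]], [0, [-20, 10, 0], [0, 0, 0]], [0, [-10, 5, 0], [0, 0, 0]], [0, [0, 0, 0], [0, 0, 0]]]'

```text
clock: 11.85
eef_pos: [0.3976, 0.1851, 0.2543]
tool_rot: [-179.9, -0.1, 1.8]
wrist_force: [0.2, -0.4, -0.8]
opening: -0.0003
grasp_force: 0.0
```

Run:
```python
from h import *
S,_=ctrl.read_camera("side");T,_=ctrl.read_camera("top");s=ctrl.sense();print(s['clock'],s['eef_pos'],s['wrist_force'])
cv2.imwrite("pics/f.png",np.vstack([cv2.resize(S,None,fx=.7,fy=.7,interpolation=3),cv2.resize(T,None,fx=.7,fy=.7,interpolation=3)]))
```

```text
11.95 [0.39908767 0.18612577 0.2535442 ] [-0.02641261 -0.04848201 -0.20218562]
```

View pics/f.png

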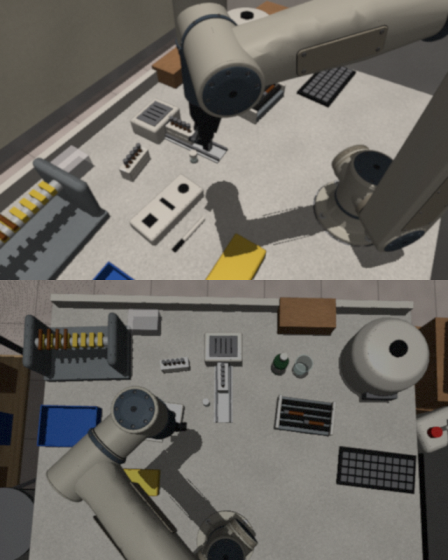

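The rack is home against the housing at (222,372). The jar, spare rack, pen, bottle and beaker have not moved, and the hand is high and clear.

```bash
python3 -c "
from bench import ctrl
print(ctrl.close_job())"
```

```text
the job is handed in; nothing more can be done
None
```

I pushed the rack home against the back stop, held the fingertips about 20 mm above the round window for 3 s, drew the hand clear and handed the job in at about 12 s; no verdict came back.

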